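Lock the end piece onto the chopping block with its cam

ROBOT

A 6-joint arm with a two-finger parallel gripper is mounted at the origin on the work surface. World frame = base frame: x ahead of the robot, y to its left, z up, the work surface at z = 0. Lengths are in m, angles in rad, forces in N, time in s.
With the tool pointing down it reaches from about 0.275 to 0.725 m from the base axis. Payload 5.6 kg.
Tool frame: the origin (TCP) lies midway between the tips of the shut fingers; the grasp point (between the pads) lies 19 mm behind it; z points along the fingers, y is the direction in which the jaws open and shut (so a half turn about z gives the same grasp; the last joint's range is limited). The gripper opens to 85 mm and grips with 20 to 120 N. Pads are 22 mm wide; open, the fingers measure 114 mm over their backs; the gripper's body (76 mm by 85 mm) begins 54 mm behind the grasp point. The pads swing forward as they close: fully open they stand 13 mm farther back than shut.
Start: joints at [1.462, 0.255, 0.108, 0, -1.424, -0.285], TCP at [0.211, 0.508, 0.231] pointing down, gripper open.
Joint ranges: [-2.95, 2.95], [-1.21, 1.97], [-1.09, 1.5], [-2.87, 1.71], [-2.94, -0.07], [-3.05, 3.05]. Speed limits (rad/s): [2.57, 2.57, 3.14, 3.14, 3.14, 3.14].

INTERFACE

Orientations are given as a unit quaternion [w, x, y, z].
In Python, from workcell import monitor, vision, hand_in gives the robot as it stands.
- The arm moves only by the tool arm_command, never from a script. Its arguments are lists of equal length, an entry for each row: "travel": the shift along the tool's x, y, z in mm, a list of three; "turn": the turn, a rotation vector about the tool's x, y, z in degrees, a list of three; "grip": the opening, from -1 (shut) to 1 (fully open). In form: {"travel": [[tx, ty, tz], ...], "turn": [[rx, ry, rz], ...], "grip": [grip, ...]}. A call has 1 to 12 rows; each row shifts and turns the pose as measured when the row begins, along the tool's axes as they then stand; what a row does not reach is not made up. A row lasts 1/8 s, in which the tool goes at most 62.5 mm and 10.7 degrees, less where a joint would pass 70% of its speed; a pose out of reach is approached as far as the arm can. A call with a gripper value outside its range is refused whole. The fingers move at their own pace and stop on an object; "squeeze" is the grip in N (left out, the last holds). Time passes only in rows, so rows that do not move let the fingers close. It gives the time, the measured TCP pose, the force and the opening at its end, in the units of the state.
- monitor.observe(): the state, without advancing time (a new reading comes with each control period).
- vision.read_camera(name): name is "scene" or "top" or "wrist"; returns a dict with "pixels" (384x512x3 uint8, red, green, blue), "fx", "fy", "cx", "cy" (pixels), "origin" and "orientation" of the camera in the world. Camera axes: x right, y down, z forward; pixel columns grow to the right and rows downward; lengths in m; the calibration is good to about 2 mm. A picture is of the moment at which its call begins. There is no depth.
- hand_in(): hands the job in, once; it reports no verdict.
The state is a dict: "time": time; "qpos": joint angles; "qd": joint speeds; "tau": joint torques, N m; "tool_pos": TCP position; "tcp_rot": TCP orientation; "contact_force": force on the tool from outside, world axes, zero at the start; "torque": the same for the moment, N m; "grip_width": finger opening in m.
Only numpy, scipy, OpenCV 4.12 (cv2) and the standard library are available. Lean on these libraries where they do the work, as an engineer would, in place of code of your own. Each camera call takes 0.05 s, during which the arm holds its last target.

TASK

The end piece of the thick beech chopping block stands off with an open gap. Take the broad flat-bladed screwdriver from the wooden rack, put its blade in the slot of the steel cam disc in the top of the block and turn the disc clockwise until it has drawn the end piece up tight against the block. Then stand the screwdriver back upright in the same place in the rack; leave the round-handled awl beside it alone.

Things in the scene. Friction and masses are not known exactly. Their poses are not given: they have to be found in the camera images.
- driver: Stubby screwdriver, 105 mm, 0.13 kg, upright in one place of the rack. Origin: middle of the blade's tip; z up along the tool, x along the blade's width, y across it. Blade 30 (x) x 6 mm (y; 3.5 in the last 5 mm), z 0 to 45; dark wood block handle 48 (x) x 28 (y) mm, flat-sided, z 45 to 105: grip it from above across the 28 mm. In the rack the tip is 30 mm above the table.
- rack: Fixed plywood rack, 70 (x) x 180 (y) mm, open at the front; origin under its centre. Its top plate, 75 mm above the table, has two openings 18 (x) x 40 (y) mm at y = +45 and -45 mm. In them stand the driver and the awl (which is where varies), handle undersides resting on the plate, the driver's blade width along the rack's y.
- slot (a point): Centre of the top face, 45 mm above the table, of the steel cam disc (64 mm across) set flush in the fixed beech block (170 x 160 x 45 mm). Turns with the disc: x along the slot, z up. Slot 46 mm long, 12 deep to a steel floor, 11 wide below, its sides bevelled to 21 at the top. The driver's blade has about 0.17 rad of play each way before the disc follows.
- cam (a joint): Turn of the disc in rad: 0 = released, grows clockwise seen from above, 1.2 = stop; starts at 0 to 0.2. From about 0.25 it draws in the bolt head; at 1.0 the end piece is home. Turns lightly (about 0.1 N m) and stays where it is left.
- end_piece (a joint): Gap in m between the block and its beech end piece (40 x 160 x 45 mm, sliding straight on its bolt, 55 mm from disc centre to block edge): 0 = tight; at the start 0.009 to 0.010.
- awl: Bystander: awl with a round waisted dark wood handle (36 mm across) and a thin round spike, 100 mm tall, in the rack's other place. Origin at its tip, z up; its top is 130 mm above the table.

How it is judged:
By the outcome, as a careful person would: the job done as asked, in the order asked, and still so for the second after the job is handed in, with the robot touching nothing.
It also fails if it takes over 45 s, if anything falls off the work surface, if the arm or the gripper's body presses on something with over 40 N, if the wrist force passes 120 N, or if a joint passes its speed limit or range.

## Working session

There is one attempt and no reset: what is moved stays moved. The work goes in short steps, Python scripts to look and compute and a tool call to move; the robot and the scene stay as the last step left them, time stands still between calls to the robot, and variables do not carry over. Pictures are saved under pics/ and viewed, and the job is handed in when it is done.

Besides the shell and the picture viewer there is one more tool, called after "Call:" in YAML: its name, and indented under it one key for each argument. arm_command: Moves the arm, as the interface text tells. Its arguments: {"type":"object","properties":{"travel":{"type":"array"},"turn":{"type":"array"},"grip":{"type":"array"},"squeeze":{"type":"number"}},"required":["travel","turn","grip"]}

```bash
mkdir -p pics; cat > h.py <<'E'
import numpy as np, cv2
from workcell import monitor, vision
from scipy.spatial.transform import Rotation as R
def q2R(q): return R.from_quat([q[1],q[2],q[3],q[0]]).as_matrix()
def grab(n,fn):
    c=vision.read_camera(n); cv2.imwrite('pics/'+fn,cv2.cvtColor(c['pixels'],cv2.COLOR_RGB2BGR)); return c
def onplane(c,u,v,z):
    d=q2R(c['orientation'])@np.array([(u-c['cx'])/c['fx'],(v-c['cy'])/c['fy'],1.]); o=np.array(c['origin'])
    return o+d*(z-o[2])/d[2]
def proj(c,p):
    k=q2R(c['orientation']).T@(np.array(p)-np.array(c['origin'])); return c['cx']+c['fx']*k[0]/k[2], c['cy']+c['fy']*k[1]/k[2]
E
python3 - <<'E'
from h import *
import pickle
d={}
for n in ['scene','top','wrist']:
    c=grab(n,n+'0.png'); d[n]=c; print(n,c['fx'],c['origin'],c['orientation'])
pickle.dump(d,open('c0.pkl','wb'))
print(monitor.observe())
E
```

```text
scene 495.87286919039616 [1.08358331 0.41917076 0.67421399] [-0.16243012  0.36477016  0.83703781 -0.37406802]
top 462.4229478215568 [ 0.4977585  -0.06706176  0.92482328] [ 0.03943701 -0.70308832  0.70921533 -0.0335433 ]
wrist 322.63172549569754 [0.28388213 0.47785535 0.3726883 ] [-0.08697307 -0.54835045  0.82182757  0.12785502]
{'time': 0.15, 'qpos': array([ 1.46159955e+00,  2.55617328e-01,  1.07333659e-01, -3.39064759e-04,
       -1.42388546e+00, -2.84628508e-01]), 'qd': array([ 0.00084448, -0.00177881,  0.00461373,  0.0031006 ,  0.00221141,
        0.00225034]), 'tau': array([-1.02138674e-03, -3.86942661e+01,  2.38080382e+01,  5.36671579e+00,
       -4.57704387e-03, -3.21144604e-07]), 'tool_pos': array([0.21085222, 0.50759666, 0.23061515]), 'tcp_rot': array([ 6.98453505e-04,  9.80670146e-01, -1.95666973e-01, -1.06913216e-04]), 'contact_force': array([-0.25673891, -0.86425629,  0.12798021]), 'torque': array([-0.05317991, -0.0674726 ,  0.01659362]), 'grip_width': 0.08534775446117267}
```

View pics/top0.png

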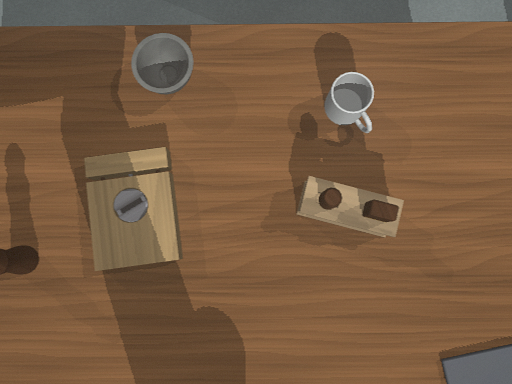

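View pics/scene0.png

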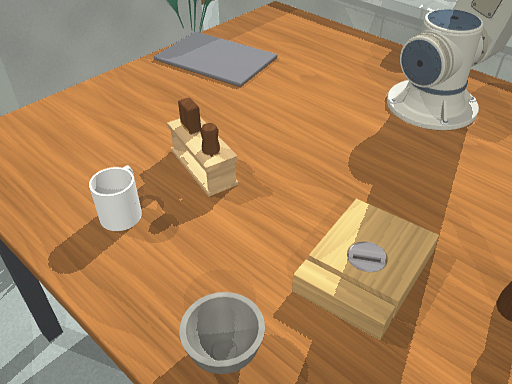

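View pics/wrist0.png

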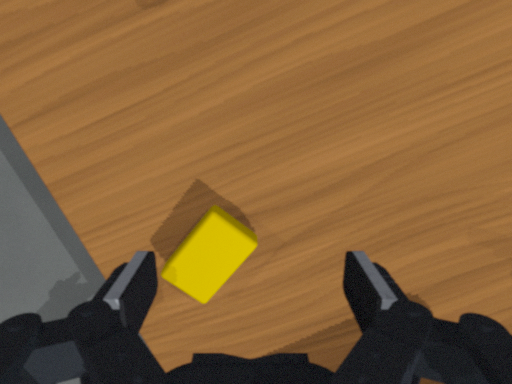

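Top view: block at left with the disc at about (131,205) and the gap towards the top of the image. The rack is at right, with the awl at (330,198) and the driver handle at (380,211). Next I measure these more precisely.

```bash
python3 - <<'E'
from h import *
import pickle
d=pickle.load(open('c0.pkl','rb'));c=d['top'];im=cv2.cvtColor(c['pixels'],cv2.COLOR_RGB2BGR)
a=cv2.resize(im[140:280,70:200],None,fx=5,fy=5,interpolation=cv2.INTER_CUBIC)[:600]
b=cv2.resize(im[165:245,290:410],None,fx=6,fy=6,interpolation=cv2.INTER_CUBIC)
cv2.imwrite('pics/ta.png',a);cv2.imwrite('pics/tb.png',b)
s=d['scene'];im2=cv2.cvtColor(s['pixels'],cv2.COLOR_RGB2BGR)
cv2.imwrite('pics/sa.png',cv2.resize(im2[85:200,150:260],None,fx=5,fy=5,interpolation=cv2.INTER_CUBIC))
# masks
hsv=cv2.cvtColor(im,cv2.COLOR_BGR2HSV)
roi=np.zeros(im.shape[:2],np.uint8);roi[180:232,305:400]=1
m=((hsv[...,2]<90)&(roi>0)).astype(np.uint8)
for ct in cv2.findContours(m,cv2.RETR_EXTERNAL,cv2.CHAIN_APPROX_NONE)[0]:
    if cv2.contourArea(ct)>60: print('dark',cv2.minAreaRect(ct),cv2.contourArea(ct))
roi[:]=0;roi[180:230,105:160]=1
m=((hsv[...,1]<60)&(roi>0)).astype(np.uint8)
for ct in cv2.findContours(m,cv2.RETR_EXTERNAL,cv2.CHAIN_APPROX_NONE)[0]:
    if cv2.contourArea(ct)>200:
        e=cv2.fitEllipse(ct);print('disc',e,onplane(c,*e[0],.045))
m2=((hsv[...,2]<95)&(hsv[...,1]<60)&(roi>0)).astype(np.uint8)
for ct in cv2.findContours(m2,cv2.RETR_EXTERNAL,cv2.CHAIN_APPROX_NONE)[0]:
    if cv2.contourArea(ct)>30: print('slot',cv2.minAreaRect(ct))
E
```

```text
dark ((379.8834228515625, 210.4430389404297), (33.49131774902344, 18.832504272460938), 14.743562698364258) 543.0
dark ((330.0, 198.0), (20.0, 22.0), 90.0) 342.0
disc ((130.38560485839844, 204.82984924316406), (32.58925247192383, 33.14347457885742), 83.34070587158203) [0.56753209 0.1785737  0.045     ]
slot ((128.90000915527344, 205.80003356933594), (7.602630615234375, 29.516096115112305), 63.43495178222656)
```

View pics/ta.png

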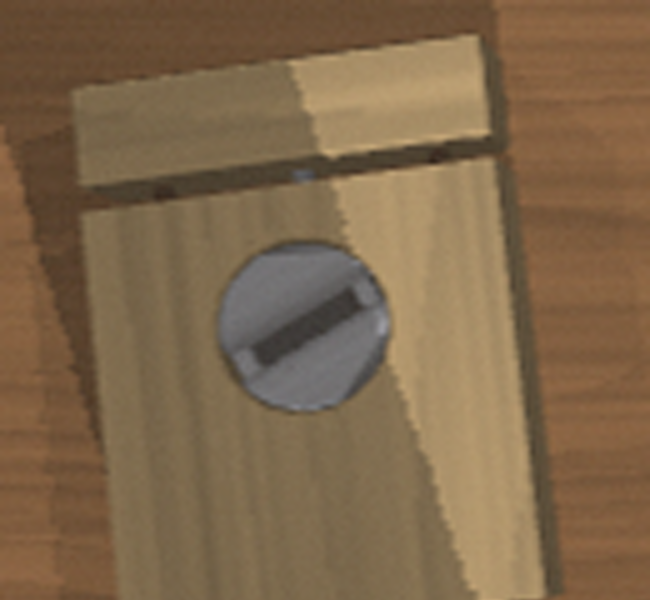

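View pics/tb.png

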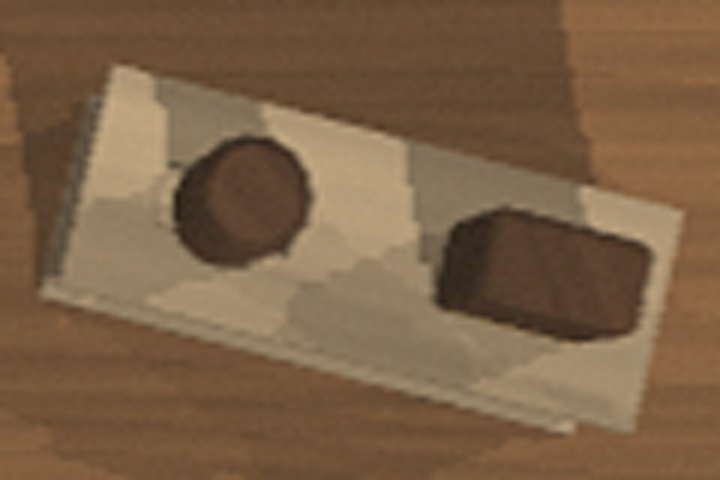

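View pics/sa.png

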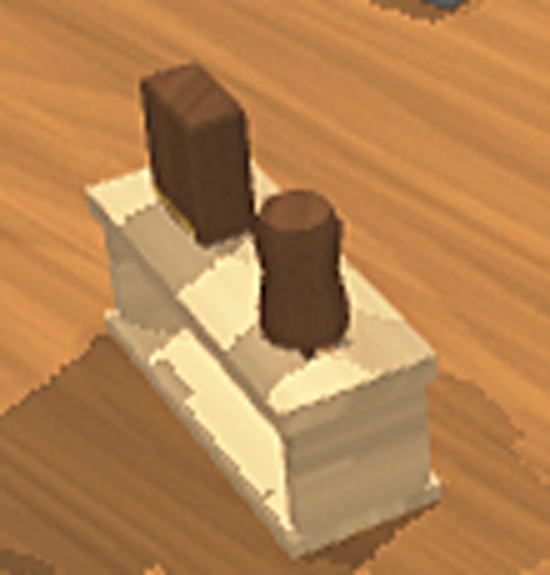

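The close-ups show the driver's handle top centre at about (384.5,211) in the full top image and the plate corners clearly. The slot runs from about (121,211.6) to (142,199.4).

```bash
python3 - <<'E'
from h import *
import pickle
d=pickle.load(open('c0.pkl','rb'));c=d['top'];s=d['scene']
def T(x,y,z): return onplane(c,290+(x+.5)/6-.5,165+(y+.5)/6-.5,z)
def B(x,y,z): return onplane(c,70+(x+.5)/5-.5,140+(y+.5)/5-.5,z)
def S(x,y,z): return onplane(s,150+(x+.5)/5-.5,85+(y+.5)/5-.5,z)
P=np.array([T(*p,.075) for p in [(115,65),(683,208),(635,430),(42,295)]]);print('rack',P,P.mean(0))
f=lambda v:np.degrees(np.arctan2(v[1],v[0]))
print('ang',f(P[0]-P[1]),f(P[3]-P[2]), [np.linalg.norm(P[i]-P[i-1]) for i in range(4)])
P2=np.array([S(*p,.075) for p in [(88,188),(288,412),(437,357)]]);print('scene rack',P2, (P2[0]+P2[2])/2,f(P2[1]-P2[0]))
H=np.array([T(*p,.135) for p in [(508,208),(652,250),(628,340),(482,298)]]);print('handle',H,H.mean(0),f(H[0]-H[1]),f(H[3]-H[2]))
H=np.array([S(*p,.135) for p in [(143,78),(198,65),(245,105),(190,128)]]);print('handle scene',H,H.mean(0),f(H[3]-H[0]),f(H[2]-H[1]))
D=[B(255,358,.045),B(360,297,.045)];print('slot',D,f(D[0]-D[1]),B(304,327,.045))
E=[B(235,362,.045),B(378,288,.045)];print('slot',E,f(E[0]-E[1]),(E[0]+E[1])/2)
L=[B(82,212,.045),B(493,157,.045)];print('blockedge',L,f(L[0]-L[1]))
E
```

```text
rack [[ 0.61685762 -0.16000287  0.075     ]
 [ 0.57096724 -0.33308933  0.075     ]
 [ 0.50333919 -0.31573996  0.075     ]
 [ 0.54599266 -0.13623633  0.075     ]] [ 0.55928918 -0.23626712  0.075     ]
ang 75.1508237943774 76.63332612028387 [np.float64(0.07474416890824404), np.float64(0.17906660840856492), np.float64(0.06981801156274703), np.float64(0.18450168796815802)]
scene rack [[ 0.56883752 -0.33013514  0.075     ]
 [ 0.61348993 -0.15544845  0.075     ]
 [ 0.55053306 -0.13779341  0.075     ]] [ 0.55968529 -0.23396428  0.075     ] 75.66140731034454
handle [[ 0.5662465  -0.26455042  0.135     ]
 [ 0.55388451 -0.30501671  0.135     ]
 [ 0.52836836 -0.2972039   0.135     ]
 [ 0.54064366 -0.25628669  0.135     ]] [ 0.54728576 -0.28076443  0.135     ] 73.01268361605752 73.30058226112781
handle scene [[ 0.5543041  -0.30092202  0.135     ]
 [ 0.53236133 -0.29206179  0.135     ]
 [ 0.5396314  -0.25504014  0.135     ]
 [ 0.56585183 -0.25841121  0.135     ]] [ 0.54803716 -0.27660879  0.135     ] 74.80276526769376 78.88999393966351
slot [array([0.55549883, 0.19706731, 0.045     ]), array([0.57853186, 0.15727497, 0.045     ])] 120.06357510527211 [0.56720558 0.1785397  0.045     ]
slot [array([0.55403621, 0.20469196, 0.045     ]), array([0.58193058, 0.15042562, 0.045     ])] 117.20439050722985 [0.56798339 0.17755879 0.045     ]
blockedge [array([0.61233331, 0.26502296, 0.045     ]), array([0.63220083, 0.10687573, 0.045     ])] 97.16037054824793
```

```bash
cat >> h.py <<'E'
def plan(target,yaw,N,p0=None,yaw0=None,lead=1.0):
    s=monitor.observe(); M=q2R(s['tcp_rot'])
    p=np.array(s['tool_pos']) if p0 is None else np.array(p0,float)
    y=np.degrees(np.arctan2(M[1,0],M[0,0])) if yaw0 is None else yaw0
    print('now',s['time'],np.round(p,4),'yaw',round(y,2),'tilt z',np.round(M[:,2],4),'F',np.round(s['contact_force'],2),'Tq',np.round(s['torque'],3),'w',round(s['grip_width'],4))
    dy=(yaw-y+180)%360-180; dp=(np.array(target)-p)/N*1000; tr=[]
    for i in range(N):
        a=np.radians(y+dy*i/N); X=np.array([np.cos(a),np.sin(a),0]); Y=np.array([np.sin(a),-np.cos(a),0])
        tr.append([round(float(dp@X),1),round(float(dp@Y),1),round(float(-dp[2]),1)])
    print('travel',tr,'turn z',round(-dy/N,2))
E
python3 - <<'E'
from h import *
plan([.548,-.279,.21],-104.4,18)
E
```

```text
now 0.15 [0.2109 0.5076 0.2306] yaw -22.57 tilt z [-5.0e-04 -1.3e-03 -1.0e+00] F [-0.26 -0.86  0.13] Tq [-0.053 -0.067  0.017] w 0.0853
travel [[34.1, 33.2, 1.1], [36.6, 30.4, 1.1], [38.9, 27.4, 1.1], [40.9, 24.2, 1.1], [42.7, 20.9, 1.1], [44.2, 17.4, 1.1], [45.5, 13.9, 1.1], [46.4, 10.2, 1.1], [47.1, 6.5, 1.1], [47.5, 2.7, 1.1], [47.5, -1.0, 1.1], [47.3, -4.8, 1.1], [46.8, -8.5, 1.1], [46.0, -12.2, 1.1], [44.8, -15.8, 1.1], [43.4, -19.3, 1.1], [41.8, -22.7, 1.1], [39.8, -25.9, 1.1]] turn z 4.55
```

Call:
arm_command:
  travel:
    - [34, 33, 1]
    - [37, 30, 1]
    - [39, 27, 1]
    - [41, 24, 1]
    - [43, 21, 1]
    - [44, 17, 1]
    - [45.5, 14, 1]
    - [46.5, 10, 1]
    - [47, 6.5, 1]
    - [47.5, 2.5, 1]
    - [47.5, -1, 1]
    - [47, -5, 1]
  turn:
    - [0, 0, 4.5]
    - [0, 0, 4.5]
    - [0, 0, 4.5]
    - [0, 0, 4.5]
    - [0, 0, 4.5]
    - [0, 0, 4.5]
    - [0, 0, 4.5]
    - [0, 0, 4.5]
    - [0, 0, 4.5]
    - [0, 0, 4.5]
    - [0, 0, 4.5]
    - [0, 0, 4.5]
  grip: [1, 1, 1, 1, 1, 1, 1, 1, 1, 1, 1, 1]
  squeeze: 60

```text
time: 1.65
tool_pos: [0.4362, -0.0328, 0.2172]
tcp_rot: [0.002, 0.777, -0.629, 0.001]
contact_force: [1.1, 1.8, 0.1]
grip_width: 0.0851
```

```bash
python3 - <<'E'
from h import *
plan([.548,-.279,.21],-104.4,9)
E
```

```text
now 1.65 [ 0.4362 -0.0328  0.2172] yaw -77.97 tilt z [-0.0017 -0.0045 -1.    ] F [1.1  1.84 0.12] Tq [ 0.053 -0.189  0.037] w 0.0851
travel [[29.3, -6.4, 0.8], [29.0, -7.9, 0.8], [28.5, -9.4, 0.8], [28.0, -10.9, 0.8], [27.4, -12.3, 0.8], [26.7, -13.7, 0.8], [26.0, -15.0, 0.8], [25.2, -16.3, 0.8], [24.3, -17.6, 0.8]] turn z 2.94
```

Call:
arm_command:
  travel:
    - [29, -6.5, 1]
    - [29, -8, 1]
    - [28.5, -9.5, 1]
    - [28, -11, 1]
    - [27.5, -12, 1]
    - [26.5, -13.5, 1]
    - [26, -15, 1]
    - [25, -16, 1]
    - [20, -15, 1]
    - [0, 0, 0]
  turn:
    - [0, 0, 3]
    - [0, 0, 3]
    - [0, 0, 3]
    - [0, 0, 3]
    - [0, 0, 3]
    - [0, 0, 3]
    - [0, 0, 3]
    - [0, 0, 3]
    - [0, 0, 2]
    - [0, 0, 0]
  grip: [1, 1, 1, 1, 1, 1, 1, 1, 1, 1]

```text
time: 2.9
tool_pos: [0.5434, -0.2861, 0.2036]
tcp_rot: [-0.005, -0.607, 0.794, 0.002]
contact_force: [0.1, -0.5, -0.0]
grip_width: 0.0853
```

```bash
python3 - <<'E'
from h import *
plan([.548,-.279,.088],-104.4,5)
c=grab('wrist','w1.png')
for z in (.135,):
  for r in ((.548,-.279,z),): print(proj(c,r))
import pickle;pickle.dump(c,open('w1.pkl','wb'))
E
```

```text
now 2.9 [ 0.5434 -0.2861  0.2036] yaw -105.22 tilt z [-0.01   -0.0018 -0.9999] F [ 0.13 -0.5  -0.  ] Tq [ 0.059 -0.02  -0.   ] w 0.0853
travel [[-1.6, -0.5, 23.1], [-1.6, -0.5, 23.1], [-1.6, -0.5, 23.1], [-1.6, -0.5, 23.1], [-1.6, -0.5, 23.1]] turn z -0.16
(np.float64(246.09656179033365), np.float64(216.91084660368972))
```

View pics/w1.png

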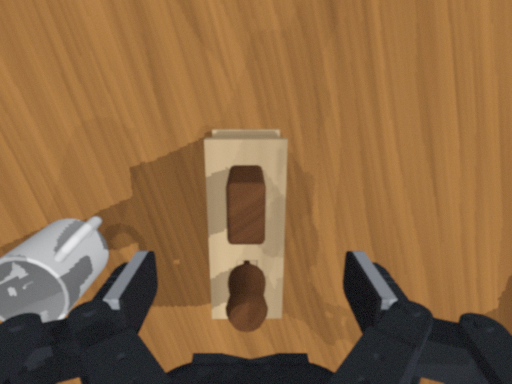

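Wrist view: the handle top is centred at about (246.5,216), against a predicted (246,217). The rack edges look symmetric, so the gripper is well aligned. I'll correct the lateral offset and tilt, then descend.

```bash
cat >> h.py <<'E'
_p=plan
def plan(*a,**k):
    _p(*a,**k); M=q2R(monitor.observe()['tcp_rot']); w=np.cross(M[:,2],[0,0,-1.]); print('levelling turn deg',np.round(np.degrees(M.T@w),2))
E
```

Call:
arm_command:
  travel:
    - [-5, -2, 10]
    - [-3, -0.5, 20]
    - [0, 0, 10]
  turn:
    - [0.5, -0.25, -0.5]
    - [0, 0, 0]
    - [0, 0, 0]
  grip: [1, 1, 1]

```text
time: 3.32
tool_pos: [0.5478, -0.2757, 0.1627]
tcp_rot: [0.001, -0.613, 0.79, -0.0]
contact_force: [-0.5, -0.0, 0.4]
grip_width: 0.0855
```

```bash
python3 - <<'E'
from h import *
plan([.548,-.279,.088],-104.8,4)
E
```

```text
now 3.325 [ 0.5478 -0.2757  0.1627] yaw -104.45 tilt z [ 0.0026  0.001  -1.    ] F [-0.45 -0.01  0.39] Tq [-0.009  0.044  0.001] w 0.0855
travel [[0.8, -0.2, 18.7], [0.8, -0.2, 18.7], [0.8, -0.2, 18.7], [0.8, -0.3, 18.7]] turn z 0.09
levelling turn deg [-0.13  0.09  0.  ]
```

Call:
arm_command:
  travel:
    - [2, -0.5, 18]
    - [1, -0.5, 18]
    - [0, 0, 18]
    - [0, 0, 14]
    - [0, 0, 4]
    - [0, 0, 0]
  turn:
    - [0, 0, 0.4]
    - [0, 0, 0]
    - [0, 0, 0]
    - [0, 0, 0]
    - [0, 0, 0]
    - [0, 0, 0]
  grip: [1, 1, 1, 1, 1, 1]

```text
time: 4.08
tool_pos: [0.5481, -0.2762, 0.0888]
tcp_rot: [0.002, -0.612, 0.791, -0.001]
contact_force: [0.3, -0.8, -0.8]
grip_width: 0.0855
```

```bash
python3 - <<'E'
from h import *
plan([.548,-.279,.088],-104.8,1)
c=grab('wrist','w2.png')
E
```

```text
now 4.075 [ 0.5481 -0.2762  0.0888] yaw -104.57 tilt z [ 4.3e-03  6.0e-04 -1.0e+00] F [ 0.3  -0.78 -0.82] Tq [-0.034 -0.057  0.014] w 0.0855
travel [[2.7, -0.6, 0.8]] turn z 0.23
levelling turn deg [-0.23  0.09  0.  ]
```

View pics/w2.png

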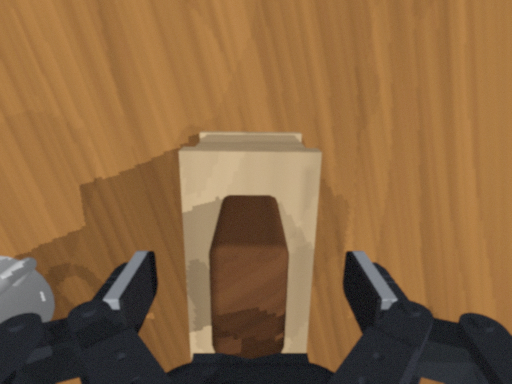

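The handle sits centred between the fingers (column 249.5 against a jaw middle of about 250.5). Closing now.

Call:
arm_command:
  travel:
    - [2, 0, 0.5]
    - [0, 0, 0]
    - [0, 0, 0]
    - [0, 0, 0]
    - [0, 0, 0]
    - [0, 0, 0]
  turn:
    - [0, 0, 0]
    - [0, 0, 0]
    - [0, 0, 0]
    - [0, 0, 0]
    - [0, 0, 0]
    - [0, 0, 0]
  grip: [1, -1, -1, -1, -1, -1]
  squeeze: 60

```text
time: 4.88
tool_pos: [0.5488, -0.2789, 0.0904]
tcp_rot: [0.003, -0.612, 0.791, -0.003]
contact_force: [0.2, 0.3, -0.1]
grip_width: 0.0274
```

```bash
python3 - <<'E'
from h import *
plan([.548,-.279,.088],-104.8,1)
E
```

```text
now 4.875 [ 0.5488 -0.2789  0.0904] yaw -104.57 tilt z [ 8.1e-03 -7.0e-04 -1.0e+00] F [ 0.23  0.34 -0.09] Tq [-0.09   0.067  0.068] w 0.0274
travel [[0.3, 0.7, 2.4]] turn z 0.23
levelling turn deg [-0.46  0.08 -0.  ]
```

Grasped at a width of 27.4 mm. I'll lift straight up, high enough to pass over the awl.

Call:
arm_command:
  travel:
    - [0, 0, -12]
    - [0, 0, -18]
    - [0, 0, -25]
    - [0, 0, -30]
    - [0, 0, -30]
    - [0, 0, -20]
    - [0, 0, 0]
  turn:
    - [0, 0, 0]
    - [0, 0, 0]
    - [0, 0, 0]
    - [0, 0, 0]
    - [0, 0, 0]
    - [0, 0, 0]
    - [0, 0, 0]
  grip: [-1, -1, -1, -1, -1, -1, -1]

```text
time: 5.75
tool_pos: [0.547, -0.2785, 0.2325]
tcp_rot: [0.003, -0.612, 0.791, -0.003]
contact_force: [-0.8, -0.2, -1.4]
grip_width: 0.0275
```

```bash
python3 - <<'E'
from h import *
plan([.5675,.178,.19],-61,12)
c=grab('scene','s2.png')
c=grab('wrist','w3.png')
E
```

```text
now 5.75 [ 0.547  -0.2785  0.2325] yaw -104.58 tilt z [ 7.9e-03 -4.0e-04 -1.0e+00] F [-0.82 -0.17 -1.41] Tq [-0.016  0.05   0.035] w 0.0275
travel [[-37.2, 7.9, 3.5], [-37.7, 5.5, 3.5], [-38.0, 3.2, 3.5], [-38.1, 0.7, 3.5], [-38.0, -1.7, 3.5], [-37.9, -4.1, 3.5], [-37.5, -6.5, 3.5], [-37.0, -8.8, 3.5], [-36.4, -11.2, 3.5], [-35.6, -13.4, 3.5], [-34.7, -15.7, 3.5], [-33.6, -17.8, 3.5]] turn z -3.63
levelling turn deg [-0.44  0.09  0.  ]
```

View pics/s2.png

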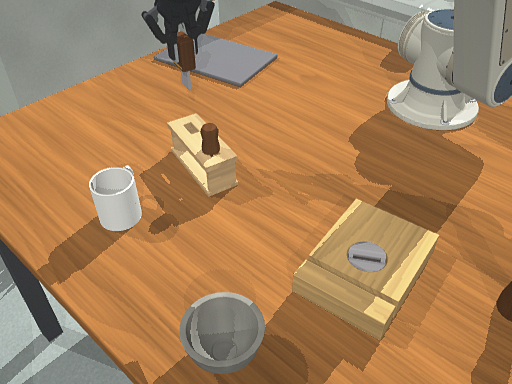

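View pics/w3.png

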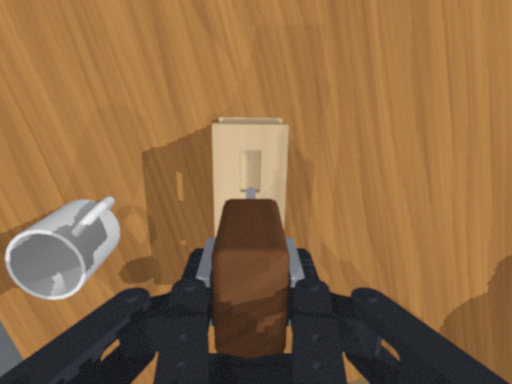

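The driver is held upright in the jaws and its opening in the rack is now empty (about (190,128) in the scene view). Next is the slot.

Call:
arm_command:
  travel:
    - [-25, 5, 0]
    - [-37, 7, 0]
    - [-38, 4, 1]
    - [-38, 2, 3]
    - [-38, 0, 3]
    - [-38, -2.5, 3]
    - [-38, -5, 3]
    - [-37.5, -7.5, 4]
    - [-37, -10, 4]
    - [-36, -12.5, 4]
    - [-35, -15, 4]
    - [-33, -16, 4]
  turn:
    - [-0.4, 0.1, -3.5]
    - [0, 0, -3.5]
    - [0, 0, -3.5]
    - [0, 0, -3.5]
    - [0, 0, -3.5]
    - [0, 0, -3.5]
    - [0, 0, -3.5]
    - [0, 0, -3.5]
    - [0, 0, -3.5]
    - [0, 0, -3.5]
    - [0, 0, -3.5]
    - [0, 0, -3.5]
  grip: [-1, -1, -1, -1, -1, -1, -1, -1, -1, -1, -1, -1]

```text
time: 7.35
tool_pos: [0.5439, 0.1769, 0.1786]
tcp_rot: [0.009, 0.859, -0.511, -0.015]
contact_force: [0.7, -0.1, -1.7]
grip_width: 0.0277
```

```bash
python3 - <<'E'
from h import *
plan([.5675,.178,.15],-61,3)
E
```

```text
now 7.35 [0.5439 0.1769 0.1786] yaw -61.53 tilt z [-0.0348  0.     -0.9994] F [ 0.74 -0.05 -1.74] Tq [-0.04  -0.199 -0.024] w 0.0277
travel [[3.4, -7.1, 9.5], [3.4, -7.1, 9.5], [3.5, -7.1, 9.5]] turn z -0.18
levelling turn deg [1.75 0.95 0.  ]
```

Call:
arm_command:
  travel:
    - [5, -10, 8]
    - [4, -8, 8]
    - [0, 0, 0]
  turn:
    - [1, 0.5, 0]
    - [0, 0, 0]
    - [0, 0, 0]
  grip: [-1, -1, -1]

```text
time: 7.72
tool_pos: [0.5617, 0.1794, 0.1568]
tcp_rot: [0.007, 0.86, -0.51, -0.009]
contact_force: [-0.4, -0.6, -0.6]
grip_width: 0.0275
```

```bash
python3 - <<'E'
from h import *
plan([.5675,.178,.125],-61,3)
E
```

```text
now 7.725 [0.5617 0.1794 0.1568] yaw -61.31 tilt z [-0.0227 -0.0024 -0.9997] F [-0.39 -0.58 -0.64] Tq [ 0.037 -0.046  0.015] w 0.0275
travel [[1.3, -1.5, 10.6], [1.3, -1.5, 10.6], [1.3, -1.5, 10.6]] turn z -0.1
levelling turn deg [1.21 0.5  0.  ]
```

Call:
arm_command:
  travel:
    - [4, -4.5, 12]
    - [0, 0, 10]
    - [0, 0, 0]
  turn:
    - [1.2, 0.5, 0]
    - [0, 0, 0]
    - [0, 0, 0]
  grip: [-1, -1, -1]

```text
time: 8.1
tool_pos: [0.5671, 0.1764, 0.1339]
tcp_rot: [0.001, 0.86, -0.511, -0.0]
contact_force: [0.4, -0.2, -0.6]
grip_width: 0.0277
```

```bash
python3 - <<'E'
from h import *
plan([.5675,.178,.12],-61,1)
c=grab('wrist','w4.png');s=grab('scene','s4.png')
for p in [(.5675,.178,.045)]: print(proj(c,p),proj(s,p))
im=cv2.imread('pics/s4.png');cv2.imwrite('pics/s4c.png',cv2.resize(im[150:300,290:440],None,fx=4,fy=4,interpolation=cv2.INTER_CUBIC))
E
```

```text
now 8.1 [0.5671 0.1764 0.1339] yaw -61.44 tilt z [-1.4e-03 -5.0e-04 -1.0e+00] F [ 0.35 -0.22 -0.61] Tq [ 0.035  0.012 -0.025] w 0.0277
travel [[-1.2, -1.1, 13.9]] turn z -0.44
levelling turn deg [0.08 0.01 0.  ]
(np.float64(248.8539167785622), np.float64(198.46655359723334)) (np.float64(365.1944090278101), np.float64(254.54753676858977))
```

View pics/w4.png

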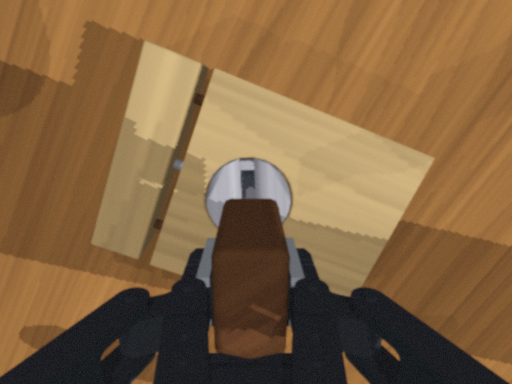

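View pics/s4c.png

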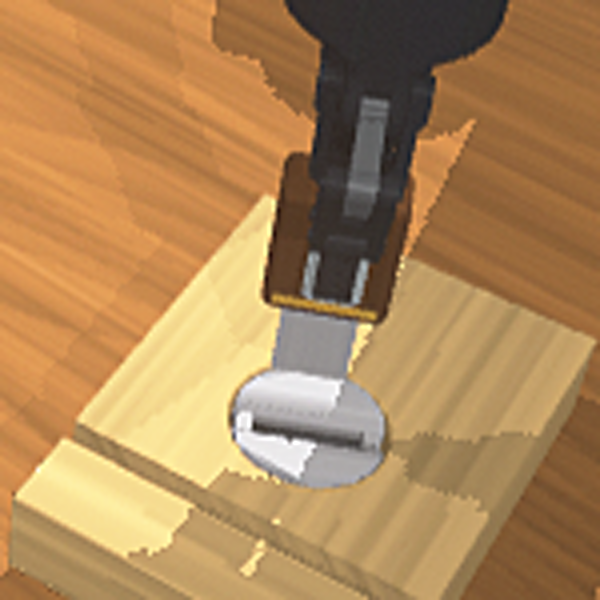

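Wrist view: the slot is vertical at column 248.7, matching the prediction. Scene view: the disc at about (367,257) sits 2–3 px off the prediction. I'll get closer and look again.

Call:
arm_command:
  travel:
    - [-1, -0.5, 10]
    - [0, 0, 11]
    - [0, 0, 1]
    - [0, 0, 0]
  turn:
    - [0, 0, 0]
    - [0, 0, 0]
    - [0, 0, 0]
    - [0, 0, 0]
  grip: [-1, -1, -1, -1]

```text
time: 8.7
tool_pos: [0.568, 0.1782, 0.1121]
tcp_rot: [-0.001, 0.86, -0.511, 0.0]
contact_force: [0.3, -0.3, -1.6]
grip_width: 0.0273
```

```bash
python3 - <<'E'
from h import *
plan([.5675,.178,.096],-61,1)
c=grab('wrist','w5.png');s=grab('scene','s5.png');t=grab('top','t5.png')
im=cv2.imread('pics/s5.png');cv2.imwrite('pics/s5c.png',cv2.resize(im[200:300,310:430],None,fx=5,fy=5,interpolation=cv2.INTER_CUBIC))
p=np.array(monitor.observe()['tool_pos']);print([proj(s,p-[0,0,.0604])])
E
```

```text
now 8.7 [0.568  0.1782 0.1121] yaw -61.42 tilt z [ 1.3e-03  7.0e-04 -1.0e+00] F [ 0.3  -0.32 -1.57] Tq [-0.017  0.02   0.009] w 0.0273
travel [[-0.1, 0.5, 16.1]] turn z -0.42
levelling turn deg [-0.08 -0.    0.  ]
[(np.float64(365.6995583191409), np.float64(252.0574782312714))]
```

View pics/w5.png

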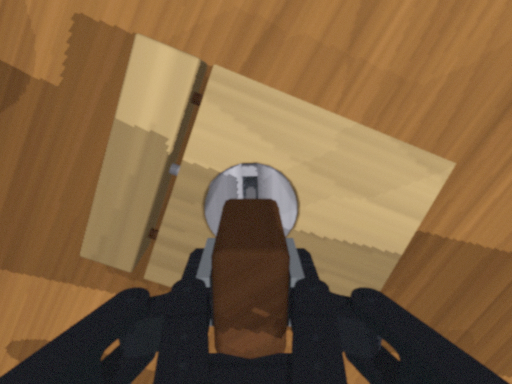

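View pics/s5c.png

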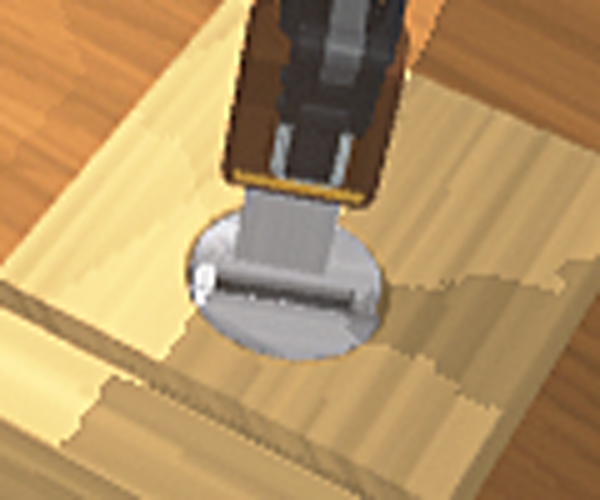

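The blade tip is at crop (285,270), and a further 7 mm down takes it to about (285,286), right on the slot centre at (285,287). I'll insert gently.

Call:
arm_command:
  travel:
    - [0, 0, 5]
    - [0, 0, 4]
    - [0, 0, 4]
    - [0, 0, 2]
    - [0, 0, 0]
  turn:
    - [0, 0, 0]
    - [0, 0, 0]
    - [0, 0, 0]
    - [0, 0, 0]
    - [0, 0, 0]
  grip: [-1, -1, -1, -1, -1]

```text
time: 9.48
tool_pos: [0.5682, 0.1783, 0.0965]
tcp_rot: [-0.001, 0.86, -0.511, 0.001]
contact_force: [-0.1, 0.2, -1.2]
grip_width: 0.0274
```

```bash
python3 - <<'E'
from h import *
plan([.5675,.178,.096],-61,1)
s=grab('scene','s6.png')
im=cv2.imread('pics/s6.png');cv2.imwrite('pics/s6c.png',cv2.resize(im[200:300,310:430],None,fx=5,fy=5,interpolation=cv2.INTER_CUBIC))
E
```

```text
now 9.475 [0.5682 0.1783 0.0965] yaw -61.42 tilt z [ 0.002   0.0012 -1.    ] F [-0.08  0.22 -1.21] Tq [-0.019  0.024 -0.015] w 0.0274
travel [[-0.1, 0.8, 0.5]] turn z -0.42
levelling turn deg [-0.13  0.   -0.  ]
```

View pics/s6c.png

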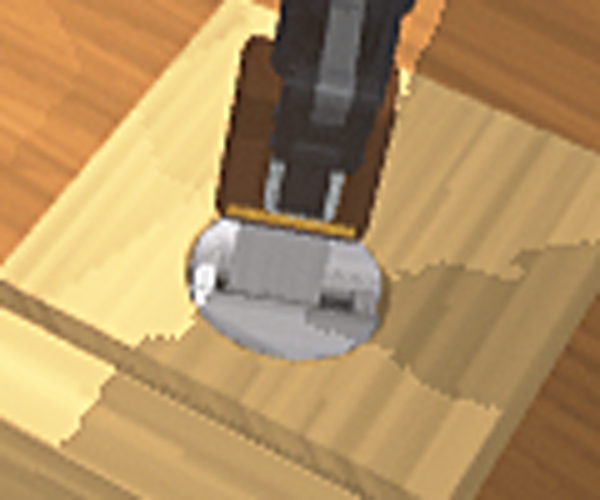

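The blade sits about 9 mm deep in the slot with no contact force. Now turning clockwise.

Call:
arm_command:
  travel:
    - [0, 0, 0.5]
    - [0, 0, 0]
    - [0, 0, 0]
    - [0, 0, 0]
    - [0, 0, 0]
    - [0, 0, 0]
    - [0, 0, 0]
    - [0, 0, 0]
  turn:
    - [0, 0, 5]
    - [0, 0, 6]
    - [0, 0, 7]
    - [0, 0, 7]
    - [0, 0, 7]
    - [0, 0, 7]
    - [0, 0, 7]
    - [0, 0, 0]
  grip: [-1, -1, -1, -1, -1, -1, -1, -1]

```text
time: 10.52
tool_pos: [0.5673, 0.1778, 0.0967]
tcp_rot: [0.0, -0.583, 0.813, -0.0]
contact_force: [-1.2, 0.1, -1.3]
grip_width: 0.0274
```

```bash
python3 - <<'E'
from h import *
plan([.5675,.178,.096],-120,1)
s=grab('scene','s7.png')
im=cv2.imread('pics/s7.png');cv2.imwrite('pics/s7c.png',cv2.resize(im[190:340,280:450],None,fx=4,fy=4,interpolation=cv2.INTER_CUBIC))
E
```

```text
now 10.525 [0.5673 0.1778 0.0967] yaw -108.72 tilt z [ 4.e-04 -3.e-04 -1.e+00] F [-1.23  0.14 -1.28] Tq [-0.062  0.16   0.085] w 0.0274
travel [[-0.3, -0.1, 0.7]] turn z 11.28
levelling turn deg [-0.03 -0.01 -0.  ]
```

View pics/s7c.png

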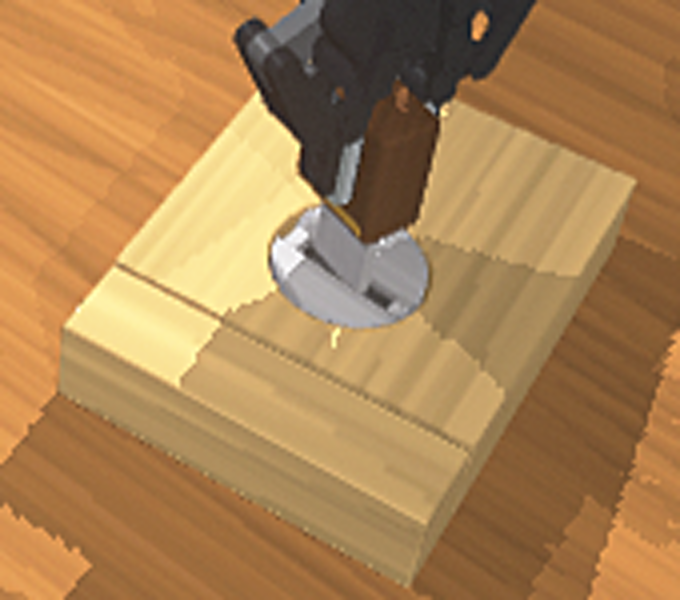

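The gap is nearly closed: a thin line remains, from crop (118,265) to (470,447). I'll keep turning in smaller steps.

Call:
arm_command:
  travel:
    - [0, 0, 0]
    - [0, 0, 0]
    - [0, 0, 0]
    - [0, 0, 0]
    - [0, 0, 0]
  turn:
    - [0, 0, 4]
    - [0, 0, 4]
    - [0, 0, 4]
    - [0, 0, 2]
    - [0, 0, 0]
  grip: [-1, -1, -1, -1, -1]

```text
time: 11.2
tool_pos: [0.5668, 0.1777, 0.0968]
tcp_rot: [-0.0, -0.482, 0.876, -0.0]
contact_force: [0.0, 0.6, -1.0]
grip_width: 0.0276
```

```bash
python3 - <<'E'
from h import *
plan([.5675,.178,.096],-120,1)
s=grab('scene','s8.png');w=grab('wrist','w8.png')
im=cv2.imread('pics/s8.png');cv2.imwrite('pics/s8c.png',cv2.resize(im[190:340,280:450],None,fx=4,fy=4,interpolation=cv2.INTER_CUBIC))
E
```

```text
now 11.2 [0.5668 0.1777 0.0968] yaw -122.39 tilt z [-4.e-04 -3.e-04 -1.e+00] F [ 0.03  0.61 -1.02] Tq [-0.043  0.228  0.05 ] w 0.0276
travel [[-0.6, -0.4, 0.8]] turn z -2.39
levelling turn deg [ 0.01 -0.03  0.  ]
```

View pics/s8c.png

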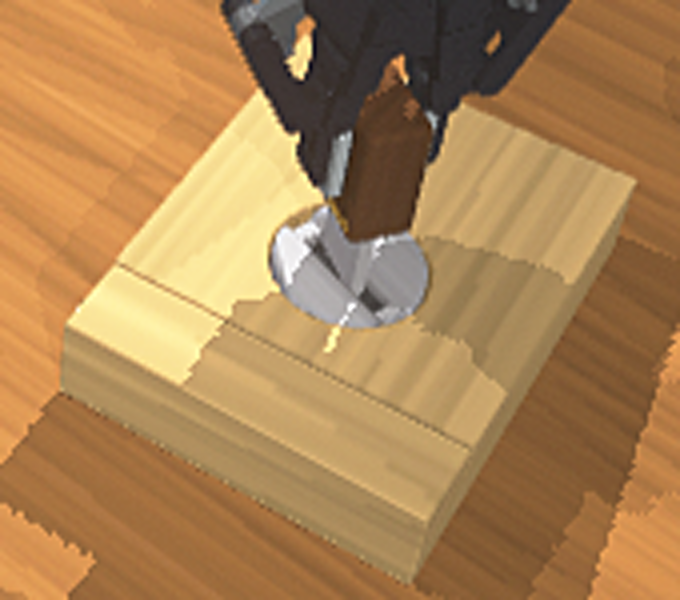

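View pics/w8.png

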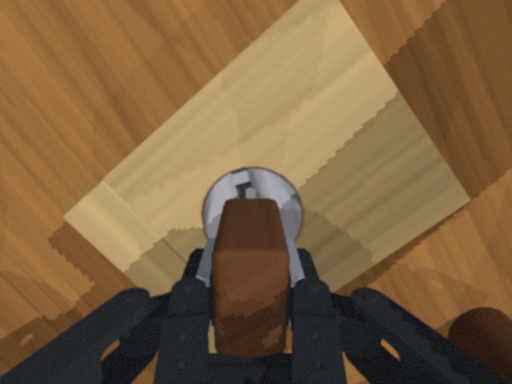

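Call:
arm_command:
  travel:
    - [0, 0, 0]
    - [0, 0, 0]
    - [0, 0, 0]
  turn:
    - [0, 0, 2]
    - [0, 0, 2]
    - [0, 0, 0]
  grip: [-1, -1, -1]

```text
time: 11.68
tool_pos: [0.5667, 0.1777, 0.0968]
tcp_rot: [-0.0, -0.449, 0.893, 0.0]
contact_force: [-0.7, -0.8, 0.2]
grip_width: 0.0271
```

```bash
python3 - <<'E'
from h import *
plan([.5675,.178,.096],-120,1)
s=grab('scene','s9.png')
im=cv2.imread('pics/s9.png');cv2.imwrite('pics/s9c.png',cv2.resize(im[190:340,280:450],None,fx=4,fy=4,interpolation=cv2.INTER_CUBIC))
# end-piece outer edge shift between frames
a=[cv2.imread(f'pics/s{i}.png',0)[200:345,290:400] for i in (7,8,9)]
for i,n in ((7,a[0]),(8,a[1]),(9,a[2])):
    # gap darkness: sample the normal profile in world across block edge
    pr=[]
    for off in np.arange(.045,.065,.001):
        v=[]
        for t in np.linspace(-.06,.06,40):
            th=np.radians(7.2); p=np.array([.5675,.178,.045])+off*np.array([np.cos(th),np.sin(th),0])+t*np.array([-np.sin(th),np.cos(th),0])
            u=proj(s,p); v.append(cv2.getRectSubPix(cv2.imread(f'pics/s{i}.png',0),(1,1),u)[0,0])
        pr.append(int(np.mean(v)))
    print(i,pr)
E
```

```text
now 11.675 [0.5667 0.1777 0.0968] yaw -126.61 tilt z [-7.e-04 -3.e-04 -1.e+00] F [-0.71 -0.83  0.22] Tq [-0.017  0.291  0.102] w 0.0271
travel [[-0.7, -0.5, 0.8]] turn z -6.61
levelling turn deg [ 0.02 -0.04  0.  ]
7 [186, 186, 186, 186, 185, 186, 186, 186, 185, 179, 163, 147, 143, 154, 174, 186, 184, 182, 181, 181, 181]
8 [187, 186, 185, 185, 186, 186, 186, 187, 186, 179, 164, 152, 160, 179, 186, 183, 182, 182, 182, 183, 183]
9 [188, 187, 187, 186, 186, 187, 187, 187, 186, 179, 165, 155, 163, 180, 186, 184, 183, 183, 183, 184, 183]
```

View pics/s9c.png

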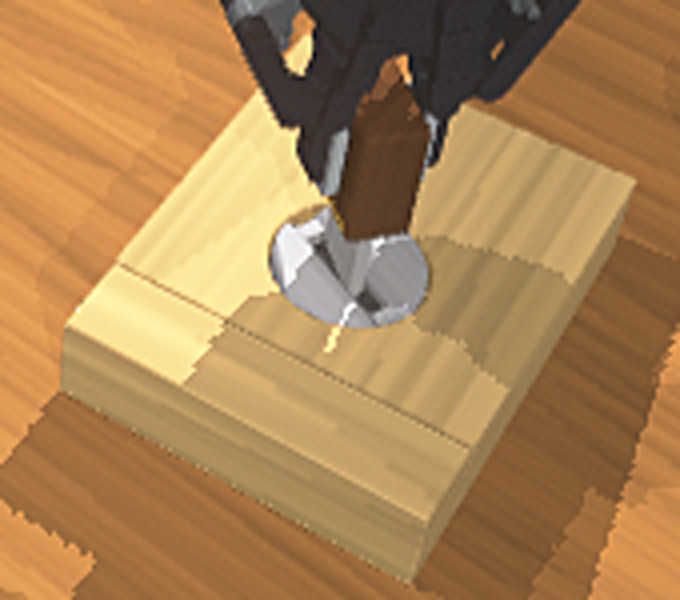

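Call:
arm_command:
  travel:
    - [0, 0, 0]
    - [0, 0, 0]
    - [0, 0, 0]
  turn:
    - [0, 0, 2]
    - [0, 0, 2]
    - [0, 0, 0]
  grip: [-1, -1, -1]

```text
time: 12.1
tool_pos: [0.5665, 0.1777, 0.0968]
tcp_rot: [-0.001, -0.416, 0.909, 0.0]
contact_force: [-1.3, 0.4, -0.6]
grip_width: 0.0278
```

```bash
python3 - <<'E'
from h import *
plan([.5675,.178,.096],-120,1)
s=grab('scene','s10.png');w=grab('wrist','w10.png')
im=cv2.imread('pics/w10.png')
for i in (8,9,10):
    g=cv2.imread(f'pics/s{i}.png',0);pr=[]
    for off in np.arange(.053,.062,.0005):
        v=[]
        for t in np.linspace(-.06,.06,60):
            th=np.radians(7.2); p=np.array([.5675,.178,.045])+off*np.array([np.cos(th),np.sin(th),0])+t*np.array([-np.sin(th),np.cos(th),0])
            v.append(cv2.getRectSubPix(g,(1,1),proj(s,p))[0,0])
        pr.append(int(np.mean(v)))
    print(i,pr)
E
```

```text
now 12.1 [0.5665 0.1777 0.0968] yaw -130.86 tilt z [-1.e-03 -3.e-04 -1.e+00] F [-1.29  0.37 -0.58] Tq [0.008 0.356 0.035] w 0.0278
travel [[-0.8, -0.6, 0.8]] turn z -10.86
levelling turn deg [ 0.03 -0.05 -0.  ]
8 [186, 184, 179, 172, 165, 157, 153, 154, 160, 170, 179, 185, 186, 185, 183, 182, 182, 182]
9 [186, 183, 179, 172, 165, 158, 155, 156, 163, 173, 181, 185, 186, 184, 183, 183, 183, 183]
10 [187, 184, 180, 173, 166, 159, 156, 158, 165, 175, 182, 186, 187, 185, 184, 183, 183, 183]
```

View pics/w10.png

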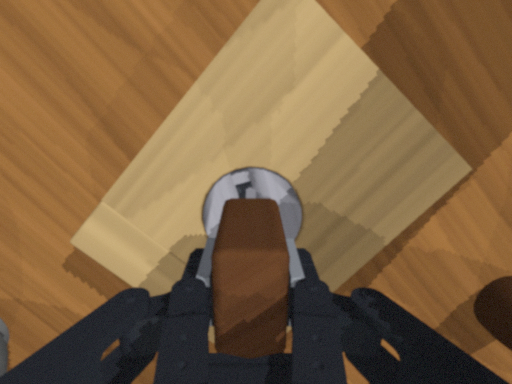

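Call:
arm_command:
  travel:
    - [0, 0, 0]
    - [0, 0, 0]
  turn:
    - [0, 0, 2]
    - [0, 0, 0]
  grip: [-1, -1]

```text
time: 12.45
tool_pos: [0.5665, 0.1778, 0.0968]
tcp_rot: [-0.001, -0.399, 0.917, 0.0]
contact_force: [-0.9, -0.3, -0.7]
grip_width: 0.0274
```

```bash
python3 - <<'E'
from h import *
plan([.5675,.178,.096],-120,1)
s=grab('scene','s11.png')
for i in (8,9,10,11):
    g=cv2.imread(f'pics/s{i}.png',0);pr=[]
    for off in np.arange(.053,.062,.0005):
        v=[]
        for t in np.linspace(-.06,.06,60):
            th=np.radians(7.2); p=np.array([.5675,.178,.045])+off*np.array([np.cos(th),np.sin(th),0])+t*np.array([-np.sin(th),np.cos(th),0])
            v.append(cv2.getRectSubPix(g,(1,1),proj(s,p))[0,0])
        pr.append(float(np.mean(v)))
    print(i,round(sum(185-np.array(pr)[1:12]),1))
E
```

```text
now 12.45 [0.5665 0.1778 0.0968] yaw -132.96 tilt z [-1.1e-03 -3.0e-04 -1.0e+00] F [-0.85 -0.32 -0.74] Tq [0.054 0.515 0.084] w 0.0274
travel [[-0.9, -0.6, 0.8]] turn z -12.96
levelling turn deg [ 0.04 -0.05 -0.  ]
8 171.2
9 159.6
10 145.6
11 142.3
```

Turned 71.5° in total. Less the play, the cam has moved at least 1.03 rad without reaching the stop, and the gap line no longer changes. I'll back off within the play and lift out.

Call:
arm_command:
  travel:
    - [0, 0, 0]
    - [0, 0, -5]
    - [0, 0, -12]
    - [0, 0, -20]
    - [0, 0, -25]
    - [0, 0, -25]
    - [0, 0, -25]
    - [0, 0, -25]
    - [0, 0, 0]
  turn:
    - [0, 0, -6]
    - [0, 0, 0]
    - [0, 0, 0]
    - [0, 0, 0]
    - [0, 0, 0]
    - [0, 0, 0]
    - [0, 0, 0]
    - [0, 0, 0]
    - [0, 0, 0]
  grip: [-1, -1, -1, -1, -1, -1, -1, -1, -1]

```text
time: 13.62
tool_pos: [0.5688, 0.1776, 0.2455]
tcp_rot: [0.005, -0.442, 0.897, -0.001]
contact_force: [0.2, -0.1, -1.8]
grip_width: 0.0272
```

```bash
python3 - <<'E'
from h import *
plan([.548,-.279,.232],-104.57,12)
s=grab('scene','s12.png');w=grab('wrist','w12.png')
im=cv2.imread('pics/s12.png');cv2.imwrite('pics/s12c.png',cv2.resize(im[140:340,280:450],None,fx=3,fy=3,interpolation=cv2.INTER_CUBIC))
E
```

```text
now 13.625 [0.5688 0.1776 0.2455] yaw -127.49 tilt z [ 0.0089  0.0025 -1.    ] F [ 0.2  -0.14 -1.77] Tq [0.034 0.074 0.024] w 0.0272
travel [[31.2, -21.8, 1.1], [32.0, -20.7, 1.1], [32.6, -19.7, 1.1], [33.3, -18.6, 1.1], [33.9, -17.4, 1.1], [34.4, -16.3, 1.1], [35.0, -15.1, 1.1], [35.4, -14.0, 1.1], [35.9, -12.8, 1.1], [36.3, -11.6, 1.1], [36.7, -10.4, 1.1], [37.0, -9.1, 1.1]] turn z -1.91
levelling turn deg [-0.32  0.42  0.  ]
```

View pics/s12c.png

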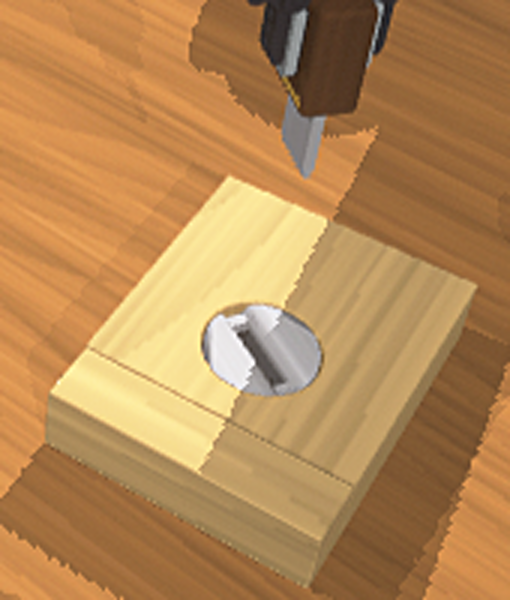

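View pics/w12.png

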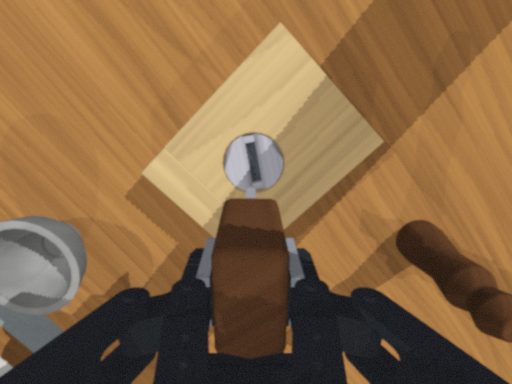

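The slot is now clearly visible: wrist (246,143) to (258,182), scene crop (243,330) to (280,385). Next I compute how far the disc turned.

```bash
python3 - <<'E'
from h import *
w=grab('wrist','w13.png')
f=lambda v:np.degrees(np.arctan2(v[1],v[0]))
def slotang(c,roi,vmax):
    g=cv2.cvtColor(c['pixels'],cv2.COLOR_RGB2GRAY);m=np.zeros_like(g);x0,x1,y0,y1=roi
    m[y0:y1,x0:x1]=(g[y0:y1,x0:x1]<vmax)
    n,l,st,ce=cv2.connectedComponentsWithStats(m);k=1+np.argmax(st[1:,4])
    ys,xs=np.nonzero(l==k);P=np.array([onplane(c,x,y,.04)[:2] for x,y in zip(xs,ys)])
    vx,vy,_,_=cv2.fitLine(P.astype(np.float32),cv2.DIST_L2,0,.01,.01).ravel()
    return st[k],np.round(P.mean(0),4),np.degrees(np.arctan2(vy,vx))%180
print(slotang(w,(232,275,135,188),100),slotang(w,(232,275,135,188),80))
import pickle
d=pickle.load(open('c0.pkl','rb'))
print(slotang(d['top'],(115,147,190,220),85),slotang(d['top'],(115,147,190,220),95))
im=cv2.imread('pics/w13.png');cv2.imwrite('pics/w13c.png',cv2.resize(im[120:200,205:305],None,fx=6,fy=6,interpolation=cv2.INTER_CUBIC))
E
```

```text
(array([245, 144,  16,  39, 356], dtype=int32), array([0.5667, 0.1797]), np.float32(61.952805)) (array([246, 144,  14,  39, 278], dtype=int32), array([0.5667, 0.1798]), np.float32(61.483063))
(array([120, 197,  23,  17, 138], dtype=int32), array([0.5674, 0.1791]), np.float32(120.76165)) (array([115, 196,  29,  24, 206], dtype=int32), array([0.5661, 0.1831]), np.float32(120.78137))
```

View pics/w13c.png

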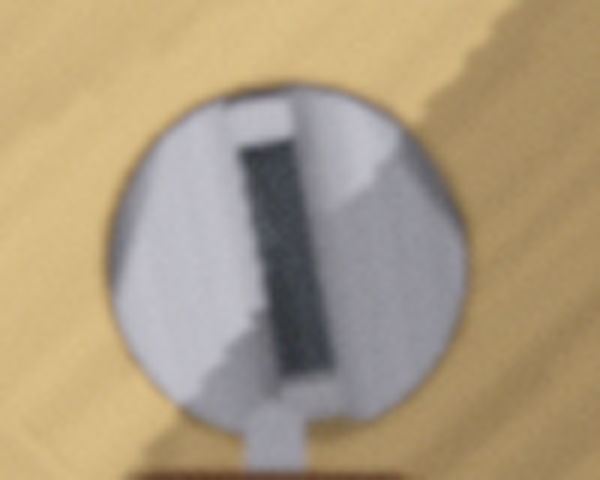

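The disc turned about 59° (1.03 rad) from its start. The gap-line profile stopped shrinking about 10° before the end, so the end piece is home. Back to the rack.

Call:
arm_command:
  travel:
    - [22, -15, 1]
    - [31, -21, 1]
    - [32, -20.5, 1]
    - [33, -19.5, 1]
    - [33.5, -18.5, 1]
    - [34, -17, 1]
    - [34.5, -16, 1]
    - [35, -15, 1]
    - [35.5, -14, 1]
    - [36, -12.5, 1]
    - [36.5, -11, 1]
    - [37, -10, 1]
  turn:
    - [-0.3, 0.4, -1.9]
    - [0, 0, -1.9]
    - [0, 0, -1.9]
    - [0, 0, -1.9]
    - [0, 0, -1.9]
    - [0, 0, -1.9]
    - [0, 0, -1.9]
    - [0, 0, -1.9]
    - [0, 0, -1.9]
    - [0, 0, -1.9]
    - [0, 0, -1.9]
    - [0, 0, -1.9]
  grip: [-1, -1, -1, -1, -1, -1, -1, -1, -1, -1, -1, -1]

```text
time: 15.28
tool_pos: [0.5516, -0.2791, 0.215]
tcp_rot: [-0.015, -0.616, 0.787, 0.01]
contact_force: [0.9, -0.1, -0.9]
grip_width: 0.0274
```

```bash
python3 - <<'E'
from h import *
plan([.548,-.279,.21],-104.6,2)
E
```

```text
now 15.275 [ 0.5516 -0.2791  0.215 ] yaw -103.89 tilt z [-0.0348 -0.0031 -0.9994] F [ 0.93 -0.08 -0.93] Tq [-0.028 -0.224  0.031] w 0.0274
travel [[0.4, 1.8, 2.5], [0.4, 1.8, 2.5]] turn z 0.36
levelling turn deg [ 1.9  -0.65  0.  ]
```

Call:
arm_command:
  travel:
    - [0, 3, 2]
    - [0, 0, 2]
    - [0, 0, 0]
  turn:
    - [1.5, -0.5, 0.5]
    - [0, 0, 0]
    - [0, 0, 0]
  grip: [-1, -1, -1]

```text
time: 15.65
tool_pos: [0.5466, -0.2805, 0.2065]
tcp_rot: [-0.006, -0.611, 0.791, 0.005]
contact_force: [0.4, -1.0, -1.0]
grip_width: 0.0276
```

```bash
python3 - <<'E'
from h import *
plan([.548,-.279,.16],-104.6,2)
E
```

```text
now 15.65 [ 0.5466 -0.2805  0.2065] yaw -104.65 tilt z [-0.0148  0.001  -0.9999] F [ 0.38 -1.01 -1.  ] Tq [ 0.002 -0.134 -0.018] w 0.0276
travel [[-0.9, -0.5, 23.2], [-0.9, -0.5, 23.2]] turn z -0.03
levelling turn deg [ 0.83 -0.16  0.  ]
```

Call:
arm_command:
  travel:
    - [-1.5, -1, 22]
    - [0, 0, 22]
    - [0, 0, 2]
    - [0, 0, 0]
  turn:
    - [1.2, -0.15, 0]
    - [0, 0, 0]
    - [0, 0, 0]
    - [0, 0, 0]
  grip: [-1, -1, -1, -1]

```text
time: 16.15
tool_pos: [0.5491, -0.2775, 0.1599]
tcp_rot: [0.002, -0.613, 0.79, -0.003]
contact_force: [0.9, 0.2, -0.1]
grip_width: 0.0272
```

```bash
python3 - <<'E'
from h import *
plan([.5484,-.279,.092],-104.6,2)
w=grab('wrist','w14.png');s=grab('scene','s14.png')
im=cv2.imread('pics/s14.png');cv2.imwrite('pics/s14c.png',cv2.resize(im[60:200,140:260],None,fx=4,fy=4,interpolation=cv2.INTER_CUBIC))
E
```

```text
now 16.15 [ 0.5491 -0.2775  0.1599] yaw -104.45 tilt z [ 0.0059 -0.0026 -1.    ] F [ 0.91  0.2  -0.15] Tq [ 0.01   0.042 -0.041] w 0.0272
travel [[0.8, 0.1, 33.9], [0.8, 0.1, 33.9]] turn z 0.07
levelling turn deg [-0.37 -0.06  0.  ]
```

View pics/s14c.png

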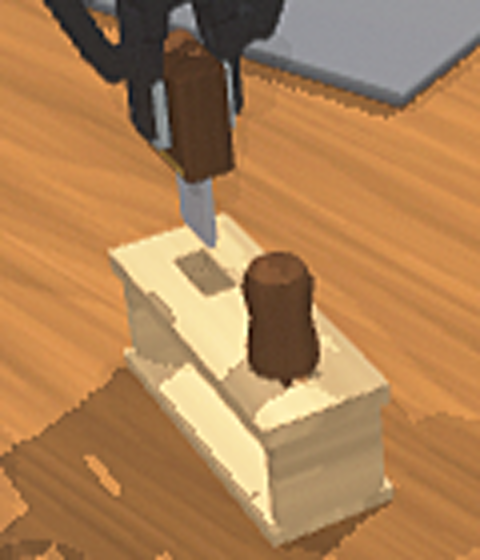

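View pics/w14.png

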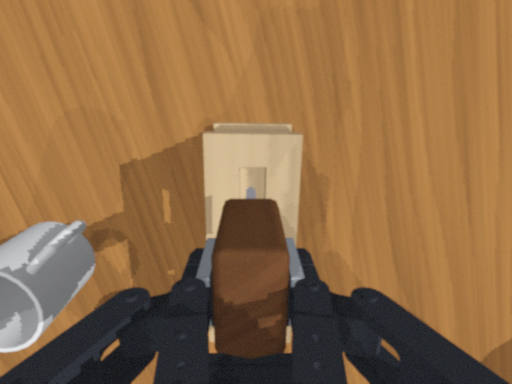

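The blade hangs over the opening (wrist: blade column 251, opening columns 239–267). Descending into it.

Call:
arm_command:
  travel:
    - [1, 0, 10]
    - [0.5, 0, 14]
    - [0, 0, 12]
    - [0, 0, 12]
    - [0, 0, 8]
    - [0, 0, 5]
    - [0, 0, 0]
  turn:
    - [0, 0, 0]
    - [0, 0, 0]
    - [0, 0, 0]
    - [0, 0, 0]
    - [0, 0, 0]
    - [0, 0, 0]
    - [0, 0, 0]
  grip: [-1, -1, -1, -1, -1, -1, -1]

```text
time: 17.12
tool_pos: [0.5492, -0.2794, 0.0949]
tcp_rot: [0.002, -0.612, 0.791, -0.003]
contact_force: [0.8, -0.1, -0.3]
grip_width: 0.0273
```

```bash
python3 - <<'E'
from h import *
plan([.5488,-.2789,.0904],-104.6,1)
s=grab('scene','s15.png')
im=cv2.imread('pics/s15.png');cv2.imwrite('pics/s15c.png',cv2.resize(im[60:200,140:260],None,fx=4,fy=4,interpolation=cv2.INTER_CUBIC))
E
```

```text
now 17.125 [ 0.5492 -0.2794  0.0949] yaw -104.48 tilt z [ 0.0066 -0.0025 -1.    ] F [ 0.76 -0.08 -0.32] Tq [-0.047  0.063 -0.049] w 0.0273
travel [[-0.4, 0.6, 4.5]] turn z 0.12
levelling turn deg [-0.4  -0.05  0.  ]
```

View pics/s15c.png

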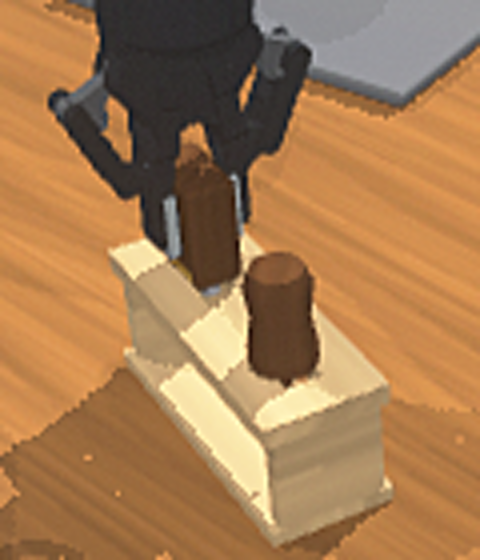

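The driver is in the opening with about 4.5 mm to go. I'll lower it gently until it touches.

Call:
arm_command:
  travel:
    - [0, 0, 2]
    - [0, 0, 1.5]
    - [0, 0, 1]
    - [0, 0, 0]
  turn:
    - [0, 0, 0]
    - [0, 0, 0]
    - [0, 0, 0]
    - [0, 0, 0]
  grip: [-1, -1, -1, -1]

```text
time: 17.68
tool_pos: [0.5502, -0.2798, 0.0917]
tcp_rot: [0.003, -0.612, 0.79, -0.004]
contact_force: [-0.0, -1.0, -1.0]
grip_width: 0.0277
```

```bash
python3 - <<'E'
from h import *
plan([.5488,-.2789,.0904],-104.6,1)
E
```

```text
now 17.675 [ 0.5502 -0.2798  0.0917] yaw -104.47 tilt z [ 0.0094 -0.0035 -0.9999] F [-0.05 -0.97 -1.  ] Tq [ 0.002  0.034 -0.033] w 0.0277
travel [[-0.5, 1.6, 1.3]] turn z 0.13
levelling turn deg [-0.57 -0.06  0.  ]
```

Call:
arm_command:
  travel:
    - [0, 1, 0.8]
    - [0, 0, 0.6]
    - [0, 0, 0]
  turn:
    - [-0.3, 0, 0]
    - [0, 0, 0]
    - [0, 0, 0]
  grip: [-1, -1, -1]

```text
time: 18.05
tool_pos: [0.5493, -0.2795, 0.0904]
tcp_rot: [0.001, -0.612, 0.79, -0.002]
contact_force: [0.0, 0.4, -0.2]
grip_width: 0.0276
```

```bash
python3 - <<'E'
from h import *
plan([.5488,-.2789,.0904],-104.6,1)
s=grab('scene','s16.png')
im=cv2.imread('pics/s16.png');cv2.imwrite('pics/s16c.png',cv2.resize(im[85:185,150:250],None,fx=5,fy=5,interpolation=cv2.INTER_CUBIC))
E
```

```text
now 18.05 [ 0.5493 -0.2795  0.0904] yaw -104.46 tilt z [ 0.0043 -0.0023 -1.    ] F [ 0.02  0.36 -0.22] Tq [0.08  0.012 0.014] w 0.0276
travel [[-0.5, 0.6, 0.0]] turn z 0.14
levelling turn deg [-0.27 -0.07 -0.  ]
```

View pics/s16c.png

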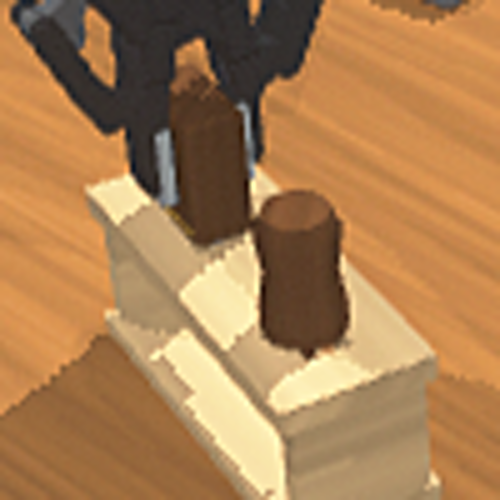

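The handle's lowest corner is at crop (205,245), exactly where it was at the start. One last nudge, then release.

Call:
arm_command:
  travel:
    - [0, 0, 0.5]
    - [0, 0, 0]
    - [0, 0, 0]
    - [0, 0, 0]
    - [0, 0, 0]
    - [0, 0, 0]
  turn:
    - [0, 0, 0]
    - [0, 0, 0]
    - [0, 0, 0]
    - [0, 0, 0]
    - [0, 0, 0]
    - [0, 0, 0]
  grip: [-1, -0.2, 0.2, 1, 1, 1]

```text
time: 18.85
tool_pos: [0.5496, -0.2799, 0.0906]
tcp_rot: [0.001, -0.613, 0.79, -0.003]
contact_force: [-0.0, -0.4, -0.3]
grip_width: 0.0853
```

Call:
arm_command:
  travel:
    - [0, 0, -8]
    - [0, 0, -15]
    - [0, 0, -25]
    - [0, 0, -30]
    - [0, 0, -30]
    - [0, 0, -30]
    - [0, 0, -20]
    - [0, 0, 0]
  turn:
    - [0, 0, 0]
    - [0, 0, 0]
    - [0, 0, 0]
    - [0, 0, 0]
    - [0, 0, 0]
    - [0, 0, 0]
    - [0, 0, 0]
    - [0, 0, 0]
  grip: [1, 1, 1, 1, 1, 1, 1, 1]

```text
time: 19.85
tool_pos: [0.549, -0.28, 0.2624]
tcp_rot: [0.003, -0.613, 0.79, -0.007]
contact_force: [-0.3, 0.2, -0.9]
grip_width: 0.0852
```

```bash
python3 - <<'E'
from h import *
plan([.5488,-.2789,.25],-104.6,1)
s=grab('scene','s17.png');w=grab('wrist','w17.png')
im=cv2.imread('pics/s17.png');a=cv2.resize(im[85:185,150:250],None,fx=4,fy=4,interpolation=cv2.INTER_CUBIC);b=cv2.resize(im[190:340,280:450],(400,400),interpolation=cv2.INTER_CUBIC)
cv2.imwrite('pics/s17c.png',np.hstack([a,b]))
E
```

```text
now 19.85 [ 0.549  -0.28    0.2624] yaw -104.45 tilt z [ 0.013  -0.0066 -0.9999] F [-0.26  0.2  -0.9 ] Tq [0.02  0.087 0.019] w 0.0852
travel [[-1.0, 0.5, 12.4]] turn z 0.15
levelling turn deg [-0.82 -0.18 -0.  ]
```

View pics/s17c.png

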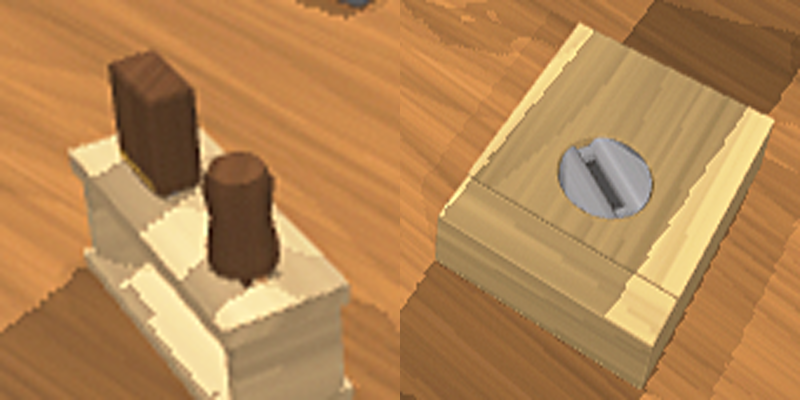

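View pics/w17.png

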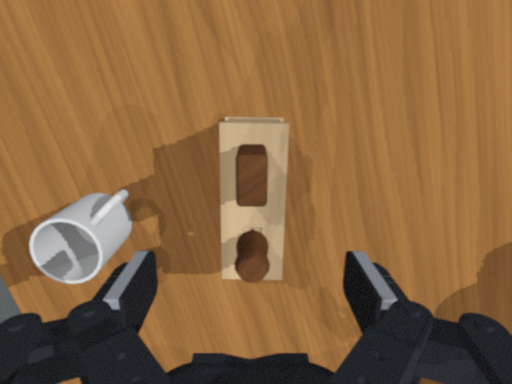

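The driver stands upright in its place, the awl is untouched, and the end piece looks closed. One numeric check of the gap from the top camera before handing in.

```bash
python3 - <<'E'
from h import *
import pickle
t=grab('top','t18.png'); d=pickle.load(open('c0.pkl','rb'))
th=np.radians(7.2)
for c in (d['top'],t):
    g=cv2.cvtColor(c['pixels'],cv2.COLOR_RGB2GRAY);pr=[]
    for off in np.arange(.045,.115,.002):
        pr.append(int(np.mean([cv2.getRectSubPix(g,(1,1),proj(c,np.array([.5675,.178,.045])+off*np.array([np.cos(th),np.sin(th),0])+q*np.array([-np.sin(th),np.cos(th),0])))[0,0] for q in np.linspace(-.06,.06,40)])))
    print(pr)
im=cv2.imread('pics/t18.png');cv2.imwrite('pics/t18c.png',cv2.resize(im[140:280,70:200],None,fx=4,fy=4,interpolation=cv2.INTER_CUBIC))
E
```

```text
[124, 123, 123, 124, 125, 107, 68, 65, 66, 72, 105, 126, 123, 121, 122, 122, 122, 121, 123, 128, 130, 131, 129, 126, 125, 125, 124, 124, 125, 120, 83, 80, 81, 82, 82]
[90, 89, 90, 90, 90, 81, 81, 89, 88, 88, 88, 88, 87, 86, 89, 92, 93, 93, 91, 90, 90, 89, 89, 89, 90, 78, 61, 62, 63, 63, 64, 64, 64, 64, 65]
```

View pics/t18c.png

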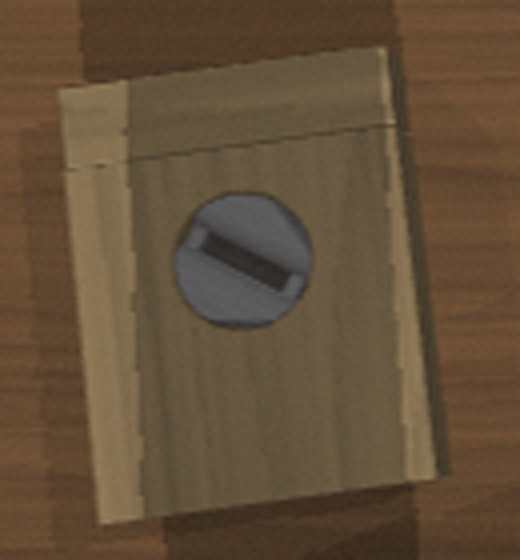

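The outer edge has moved in by about 9 mm and now lies about 40 mm from the seam, which is the end piece's own width, so it is tight. Handing in.

```bash
python3 -c "
from workcell import hand_in
print(hand_in())"
```

```text
the job is handed in; nothing more can be done
None
```

I took the screwdriver from the rack, set its blade in the slot and turned the cam disc clockwise until the end piece was drawn up tight. I then stood the screwdriver back upright in the same place and handed the job in at about 20 s of the 45 s allowed.

- **Disc:** it turned about 59° (1.03 rad) from its start, measured from the slot before and after. Its start angle wasn't known exactly, so the final cam value lies between about 1.0 and the 1.2 stop. I felt no stop torque.
- **End piece:** its outer edge moved in by about 9 mm, leaving only a hairline seam. It now lies about 40 mm from that seam, which matches its own width. The seam line had stopped changing about 10° before I finished turning.
- **Rack:** the driver's handle sits where it was at the start, to within about a pixel, and it stands upright. The awl was not touched. The gripper is open and about 17 cm above where it let go, clear of everything.
- **Forces:** wrist readings stayed at a few newtons in every check.
- **Disagreement:** the scene camera put the disc 2–3 pixels from the top camera's estimate. The closer wrist view agreed with the top camera, and the blade went in without contact force.

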